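Put the microscope objectives back on their storage slide in order of length

TASK

Put the four metal microscope objectives that stand on the blue mat back on the aluminium storage slide, one standing upright inside each black seat, in order of length: the shortest next to the slide's pull knob, the longest at the other end. Do not knock any of them over, and leave the glass dish and the black eyepiece where they stand.

Things in the scene. Friction and masses are not known exactly. Their poses are not given: they have to be found in the camera images.
- objective_1_mid (a point): bare metal microscope objective, the shortest, with a broad flat front lens 21 mm across; loose, standing lens up, 46 mm tall. From its foot up: dark thread 26 mm in diameter, 6 mm high; plain round barrel 32 mm in diameter up to 38 mm; then the nose. 60 to 280 g. Point: on its axis, half-way up (23 mm above its underside); z up. Starts on a blue mat whose top is 3 mm above the bench
- objective_2_mid (a point): bare metal microscope objective, the second shortest, front lens 15 mm across; loose, standing lens up, 56 mm tall. From its foot up: dark thread 26 mm in diameter, 6 mm high; plain round barrel 32 mm in diameter up to 40 mm; then the nose. 60 to 280 g. Point: on its axis, half-way up (28 mm above its underside); z up. Starts on a blue mat whose top is 3 mm above the bench
- objective_3_mid (a point): bare metal microscope objective, the second longest, tapered nose, front lens 10 mm across; loose, standing lens up, 66 mm tall. From its foot up: dark thread 26 mm in diameter, 6 mm high; plain round barrel 32 mm in diameter up to 50 mm; then the nose. 60 to 280 g. Point: on its axis, half-way up (33 mm above its underside); z up. Starts on a blue mat whose top is 3 mm above the bench
- objective_4_mid (a point): bare metal microscope objective, the longest, narrow tapered nose, front lens 6 mm across; loose, standing lens up, 76 mm tall. From its foot up: dark thread 26 mm in diameter, 6 mm high; plain round barrel 32 mm in diameter up to 60 mm; then the nose. 60 to 280 g. Point: on its axis, half-way up (38 mm above its underside); z up. Starts on a blue mat whose top is 3 mm above the bench
- seat_1: first place, next to the slide's pull knob: round black rim, 42 mm inside, 49 mm outside, 3 mm high, on the slide's flat top; the objective stands inside it on that top. Origin: its centre, on the top, 15 mm above the bench; y along the row towards the knob. The slide is a fixed aluminium bar, 256 x 60 mm, at any yaw: four like seats in a row, 62 mm apart, a black pull knob beyond one end
- seat_2: second place from the pull knob: round black rim, 42 mm inside, 49 mm outside, 3 mm high, on the slide's flat top; the objective stands inside it on that top. Origin: its centre, on the top, 15 mm above the bench; y along the row towards the knob. The slide is a fixed aluminium bar, 256 x 60 mm, at any yaw: four like seats in a row, 62 mm apart, a black pull knob beyond one end
- seat_3: third place from the pull knob: round black rim, 42 mm inside, 49 mm outside, 3 mm high, on the slide's flat top; the objective stands inside it on that top. Origin: its centre, on the top, 15 mm above the bench; y along the row towards the knob. The slide is a fixed aluminium bar, 256 x 60 mm, at any yaw: four like seats in a row, 62 mm apart, a black pull knob beyond one end
- seat_4: last place, farthest from the pull knob: round black rim, 42 mm inside, 49 mm outside, 3 mm high, on the slide's flat top; the objective stands inside it on that top. Origin: its centre, on the top, 15 mm above the bench; y along the row towards the knob. The slide is a fixed aluminium bar, 256 x 60 mm, at any yaw: four like seats in a row, 62 mm apart, a black pull knob beyond one end
- dish: open glass dish with metal specimens in it, 50 mm in diameter, 14 mm tall, loose on the mat; not to be disturbed. Origin: centre of its underside. Dish, eyepiece and the four objectives stand on the mat in any arrangement, in two rows of three: rows roughly along y, about 140 mm apart, about 100 mm from thing to thing in a row
- eyepiece: black eyepiece with a flared rubber eyecup, 29 mm in diameter below, 43 mm at its top, 50 mm tall, standing loose on the mat among the objectives; it does not belong on the slide and is not to be disturbed. Origin: centre of its underside

How it is judged:
At the end, for the whole second after the job is handed in: Each objective stands upright (within 0.06 rad) inside the rim of its own seat, down on the slide's flat top (within 2 mm) and within 9.5 mm of the seat's centre, in order of length from the pull knob (shortest) to the other end (longest), at rest and released (horizontal distance between objective_1_mid and seat_1 below 0.0095 m and z of objective_1_mid in the frame of seat_1 below 0.025 m and angle between each of objective_1_mid, objective_2_mid, objective_3_mid, objective_4_mid's own z axis and vertical below 0.06 rad and linear speed of each of objective_1, objective_2, objective_3, objective_4 below 0.01 m/s and horizontal distance between objective_2_mid and seat_2 below 0.0095 m and z of objective_2_mid in the frame of seat_2 below 0.03 m and horizontal distance between objective_3_mid and seat_3 below 0.0095 m and z of objective_3_mid in the frame of seat_3 below 0.035 m and horizontal distance between objective_4_mid and seat_4 below 0.0095 m and z of objective_4_mid in the frame of seat_4 below 0.04 m); the robot touches nothing.
It fails at once if an objective is knocked over (angle between any of objective_1_mid, objective_2_mid, objective_3_mid, objective_4_mid's own z axis and vertical above 0.6 rad).
It fails at once if the dish is pushed more than 25 mm (distance of dish from where it was at the start of the episode above 0.025 m).
It fails at once if the eyepiece is pushed more than 25 mm (distance of eyepiece from where it was at the start of the episode above 0.025 m).
It also fails if it takes over 115 s, if anything falls off the work surface, if the arm or the gripper's body presses on something with over 40 N, if the wrist force passes 120 N, or if a joint passes its speed limit or range.

ROBOT

A 7-joint arm with a two-finger parallel gripper is mounted at the origin on the work surface. World frame = base frame: x ahead of the robot, y to its left, z up, the work surface at z = 0. Lengths are in m, angles in rad, forces in N, time in s.
With the tool pointing down it reaches from about 0.425 to 0.925 m from the base axis. Payload 6.8 kg.
Tool frame: the origin (TCP) lies midway between the tips of the shut fingers; the grasp point (between the pads) lies tcp_to_grasp behind it (tcp_to_grasp is the distance from the TCP to the grasp point, in m); z points along the fingers, y is the direction in which the jaws open and shut (so a half turn about z gives the same grasp; the last joint's range is limited). The gripper opens to 88 mm and grips with 3 to 60 N. Pads are 20 mm wide; open, the fingers measure 115 mm over their backs; the gripper's body (75 mm by 178 mm) begins 61 mm behind the grasp point.
Start: joints at [1.238, 0.477, 0.022, 1.555, -0.011, 1.109, -0.083], TCP at [0.15, -0.658, 0.223] pointing down, gripper open.
Joint ranges: [-2.96, 2.96], [-0.34, 2.1], [-1.41, 1.46], [0.24, 2.44], [-1.37, 4.51], [0.17, 1.92], [-2.96, 2.96]. Speed limits (rad/s): [2.39, 2.39, 3.14, 3.14, 3.14, 3.14, 3.14].

INTERFACE

Orientations are given as a rotation vector (axis times angle).
In Python, from station import * gives the robot as it stands.
- The arm moves only by the tool play_rows, never from a script. Its arguments are lists of equal length, an entry for each row: "gripper": the closure, from 0 (fully open) to 1 (shut); "travel": the shift along the world's x, y, z in mm, a list of three; "turn": the turn about the world's z in rad. In form: {"gripper": [gripper, ...], "travel": [[dx, dy, dz], ...], "turn": [turn, ...]}. A call has 1 to 5 rows; each row is the pose to reach, as a shift and turn from the pose commanded when the call began; what a row does not reach only later rows make up. A row lasts 1/12 s, in which the tool goes at most 41.7 mm and 7.16 degrees, less where a joint would pass 70% of its speed; a pose out of reach is approached as far as the arm can. A call with a gripper value outside its range is refused whole. The fingers move at their own pace and stop on an object; the grip force is fixed at half the most. Time passes only in rows, so rows that repeat a pose let the fingers close. It gives the time, the measured TCP pose, the force and the opening at its end, in the units of the state.
- read_state(): the state, without advancing time (a new reading comes with each control period).
- snapshot(name): name is "side" or "top"; returns a dict with "frame" (480x640x3 uint8, red, green, blue), "camera_matrix" (3x3 intrinsics, pixels), "rvec" (rotation vector, rad) and "tvec" (3), from world to camera coordinates, as OpenCV has them. Camera axes: x right, y down, z forward; pixel columns grow to the right and rows downward; lengths in m; the calibration is good to about 2 mm. A picture is of the moment at which its call begins. There is no depth.
- hand_in(): hands the job in, once; it reports no verdict.
Trained networks look in a picture, given as the dict that the camera call returned (one of the last four; its "shot" number tells which), for a name from the list of things; names that differ only in an ending like _2 or _b are one class to them, and where a whole thing is asked for, a point or a joint stands for the part that bears it (a point fixed in the world has none). Each returns a list of dicts, best first, with "confidence" (0 to 1); they miss things now and then, are a little off and sometimes report something else, mostly with a low value. They report only what shows in the picture. A call takes as long as a camera call.
- recognise(target, picture): "point" ([column, row] as shares, 0 to 1, of the picture: columns of its width, rows of its height, amid what is visible of it).
- cut_out(target, picture): "mask" (480x640 bool, what is visible of it) and "point" ([column, row] as shares, 0 to 1, of the picture: columns of its width, rows of its height, amid what is visible of it).
- pinpoint(target, picture): "point" ([column, row] as shares, 0 to 1, of the picture: columns of its width, rows of its height: a listed point, or the origin of a listed thing).
The state is a dict: "t": time; "qpos": joint angles; "qvel": joint speeds; "effort": joint torques, N m; "tool_pos": TCP position; "eef_rot": TCP orientation; "force": force on the tool from outside, world axes, zero at the start; "torque": the same for the moment, N m; "opening": finger opening in m.
Only numpy, scipy, OpenCV 4.12 (cv2) and the standard library are available. Lean on these libraries where they do the work, as an engineer would, in place of code of your own. Each camera call takes 0.05 s, during which the arm holds its last target. There are 200 camera calls.

## Working session

There is one attempt and no reset: what is moved stays moved. The work goes in short steps, Python scripts to look and compute and a tool call to move; the robot and the scene stay as the last step left them, time stands still between calls to the robot, and variables do not carry over. Pictures are saved under pics/ and viewed, on a budget of 14 in all, crops included, one or two more only if the job needs it, and the job is handed in when it is done.

Besides the shell and the picture viewer there is one more tool, called after "Emit:" by a JSON object that holds its "method" and its "body". play_rows: Moves the arm, as the interface text tells. Its arguments: {"type":"object","properties":{"gripper":{"type":"array","items":{"type":"number"}},"travel":{"type":"array","items":{"type":"array","items":{"type":"number"}}},"turn":{"type":"array","items":{"type":"number"}}},"required":["gripper","travel","turn"]}

```bash
ls; mkdir -p pics
python3 - <<'E'
from station import *
import cv2
s=read_state();print({k:s[k] for k in('t','tool_pos','eef_rot','opening','force')})
try: print(tcp_to_grasp)
except Exception as e: print(e)
for n in('side','top'):
    p=snapshot(n);cv2.imwrite(f'pics/{n}0.png',p['frame'][:,:,::-1]);print(n,p['camera_matrix'],p['rvec'],p['tvec'])
    for t in['objective_1_mid','seat_1','dish','eyepiece']:
        print(t,[(round(d['confidence'],2),round(d['point'][0]*640,1),round(d['point'][1]*480,1)) for d in pinpoint(t,p)])
E
```

```text
pics
{'t': 0.0, 'tool_pos': array([ 0.15031936, -0.65743967,  0.2216971 ]), 'eef_rot': array([-3.12000642e+00, -3.52157111e-01,  4.93095306e-04]), 'opening': 0.08800257864733403, 'force': array([-0.41268519, -0.89663841,  0.23142947])}
0.0187
side [[463.89049084   0.         323.63098141]
 [  0.         463.89049084 235.52330014]
 [  0.           0.           1.        ]] [ 0.11394583 -2.67719533  1.52116752] [0.54623639 0.07118226 0.86164412]
objective_1_mid [(0.57, 381.6, 308.7)]
seat_1 [(0.67, 328.5, 234.9), (0.6, 340.1, 218.6), (0.44, 349.0, 197.4), (0.44, 342.1, 208.0)]
dish [(0.94, 380.3, 361.9), (0.16, 350.6, 198.6)]
eyepiece [(0.72, 285.0, 359.0), (0.35, 381.5, 364.2)]
top [[507.36265309   0.         316.42809068]
 [  0.         507.36265309 249.74278219]
 [  0.           0.           1.        ]] [ 2.14016646 -2.14528584  0.17188284] [-0.00815266  0.55175318  0.79520811]
objective_1_mid [(0.79, 211.3, 320.4)]
seat_1 [(0.73, 355.7, 259.1), (0.58, 466.2, 274.2), (0.55, 390.4, 264.0), (0.49, 424.2, 268.0)]
dish [(0.78, 149.0, 319.9)]
eyepiece [(0.93, 152.4, 238.5)]
```

View pics/top0.png

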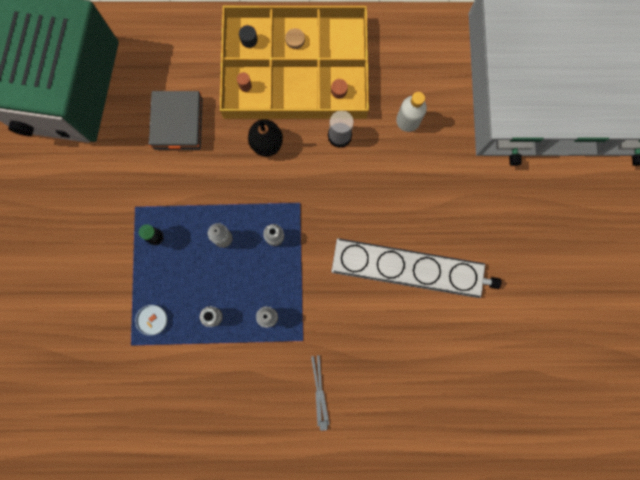

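View pics/side0.png

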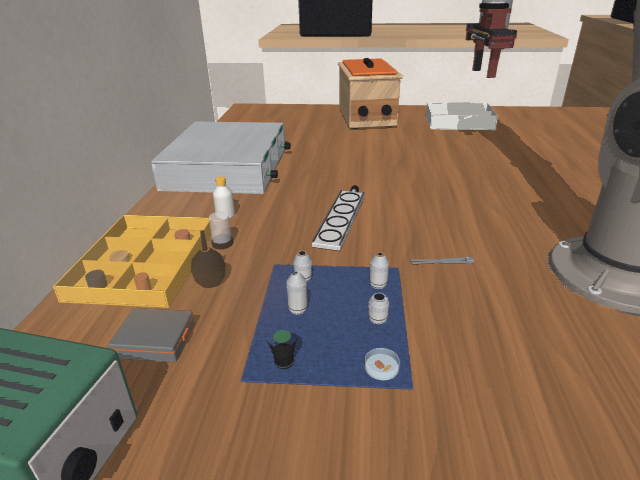

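```bash
cat > h.py <<'E'
from station import *
import cv2, numpy as np
from scipy.optimize import minimize
H={1:(.046,.038,.0105),2:(.056,.040,.0075),3:(.066,.050,.005),4:(.076,.060,.003)}
def proj(p,X): return cv2.projectPoints(np.float64(X),p['rvec'],p['tvec'],p['camera_matrix'],None)[0][:,0]
def back(p,uv,z):
    R=cv2.Rodrigues(p['rvec'])[0];d=R.T@np.linalg.inv(p['camera_matrix'])@[*uv,1];c=-R.T@p['tvec'];return (c+d*(z-c[2])/d[2])[:2]
def sil(p,xy,k,z0):
    h,b,r=H[k];a=np.linspace(0,2*np.pi,40);m=np.zeros((1920,2560),np.uint8)
    for s in [((0,.013),(.006,.013)),((.006,.016),(b,.016)),((b,.016),(h,r+.002))]:
        P=np.concatenate([np.c_[xy[0]+R*np.cos(a),xy[1]+R*np.sin(a),0*a+z0+z] for z,R in s])
        cv2.fillConvexPoly(m,np.int32(cv2.convexHull(np.float32(proj(p,P)*4+1.5))),1)
    return cv2.resize(m.astype(np.float32),(640,480),interpolation=cv2.INTER_AREA)
def iou(p,m,xy,k,z0):
    s=sil(p,xy,k,z0);return np.minimum(s,m).sum()/np.maximum(s,m).sum()
def masks(p,t): return [(d['confidence'],d['mask'].astype(np.float32),np.array(d['point'])*[640,480]) for d in cut_out(t,p)]
def seats(p,z=.015): return [(round(d['confidence'],2),back(p,np.array(d['point'])*[640,480],z).round(4)) for d in pinpoint('seat_1',p)]
E
cat > m.py <<'E'
from h import *
T=snapshot('top');S=snapshot('side')
print('seatsT',seats(T));print('seatsS',seats(S))
mt=masks(T,'objective_1_mid');ms=masks(S,'objective_1_mid')
for n,M in(('T',mt),('S',ms)): print(n,[(round(c,2),q.round(),int(m.sum())) for c,m,q in M])
for t in('dish','eyepiece'):
    for p in(T,S): print(t,[back(p,np.array(d['point'])*[640,480],.003).round(3) for d in pinpoint(t,p)[:1]])
for c,m,q in mt:
    xy0=back(T,q,.035)
    # matching side mask
    u=proj(S,[[*xy0,.035]])[0]
    if not ms: break
    j=min(ms,key=lambda a:np.hypot(*(a[2]-u)))
    print('T',q.round(),'S',j[2].round(),'pred',u.round(),'xy0',xy0.round(4))
    for k in H:
        f=lambda x:-(iou(T,m,x,k,.003)+iou(S,j[1],x,k,.003))
        r=minimize(f,xy0,method='Nelder-Mead',options=dict(initial_simplex=[xy0,xy0+[.008,0],xy0+[0,.008]],xatol=2e-4,fatol=1e-4))
        print('  ',k,r.x.round(4),round(-r.fun/2,3),round(iou(T,m,r.x,k,.003),3),round(iou(S,j[1],r.x,k,.003),3))
E
python3 m.py
```

```text
seatsT [(0.7, array([ 0.5176, -0.1916])), (0.69, array([ 0.5393, -0.0738])), (0.68, array([ 0.5342, -0.1361])), (0.58, array([ 0.5091, -0.2568]))]
seatsS [(0.53, array([ 0.5141, -0.251 ])), (0.52, array([ 0.5256, -0.1516])), (0.51, array([ 0.5268, -0.2098])), (0.41, array([ 0.5454, -0.0723]))]
T [(0.69, array([212., 320.]), 355), (0.68, array([266., 317.]), 356), (0.52, array([150., 321.]), 777)]
S [(0.78, array([379., 310.]), 549), (0.35, array([303., 266.]), 374)]
dish [array([0.442, 0.274])]
dish [array([0.441, 0.264])]
eyepiece [array([0.581, 0.272])]
eyepiece [array([0.581, 0.27 ])]
T [212. 320.] S [379. 310.] pred [383. 303.] xy0 [0.4379 0.161 ]
   1 [0.4442 0.164 ] 0.922 0.906 0.938
   2 [0.4439 0.1643] 0.884 0.913 0.854
   3 [0.4442 0.1634] 0.806 0.848 0.764
   4 [0.4441 0.1633] 0.733 0.787 0.678
T [266. 317.] S [379. 310.] pred [380. 271.] xy0 [0.442 0.073]
   1 [0.4426 0.0721] 0.473 0.947 0.0
   2 [0.4426 0.0718] 0.475 0.95 0.0
   3 [0.4426 0.0713] 0.478 0.956 0.0
   4 [0.4423 0.0705] 0.467 0.935 0.0
T [150. 321.] S [379. 310.] pred [385. 348.] xy0 [0.4355 0.2616]
   1 [0.4352 0.265 ] 0.278 0.556 0.0
   2 [0.4416 0.2665] 0.283 0.566 0.0
   3 [0.4392 0.2618] 0.312 0.624 0.0
   4 [0.4404 0.2588] 0.344 0.678 0.01
```

```bash
cat >> h.py <<'E'
def graymask(p,uv,w=35,thr=40,lo=60):
    f=p['frame'].astype(int);g=((f.max(2)-f.min(2)<thr)&(f.max(2)>lo)).astype(np.uint8)
    b=np.zeros_like(g);x,y=map(int,uv);b[max(0,y-w):y+w,max(0,x-w):x+w]=1
    n,l,st,c=cv2.connectedComponentsWithStats(g*b)
    d=[np.hypot(*(c[i]-uv))+(st[i,4]<80)*1e3 for i in range(1,n)];return (l==1+int(np.argmin(d))).astype(np.float32)
def fit(T,S,mt,ms,xy0,k,z0=.003):
    f=lambda x:-(iou(T,mt,x,k,z0)+iou(S,ms,x,k,z0))
    xy0=np.array(xy0);r=minimize(f,xy0,method='Nelder-Mead',options=dict(initial_simplex=[xy0,xy0+[.008,0],xy0+[0,.008]],xatol=2e-4,fatol=1e-4))
    return r.x,iou(T,mt,r.x,k,z0),iou(S,ms,r.x,k,z0)
def discs(p,roi):
    g=cv2.cvtColor(p['frame'],cv2.COLOR_RGB2GRAY);x0,y0,x1,y1=roi
    g=cv2.resize(g[y0:y1,x0:x1],None,fx=4,fy=4,interpolation=cv2.INTER_CUBIC)
    o=[]
    for t in(110,130,150):
        n,l,st,c=cv2.connectedComponentsWithStats((g>t).astype(np.uint8))
        o+=[(t,(c[i]+.5)/4-.5+[x0,y0],st[i,4]/16) for i in range(1,n) if st[i,4]>16*60]
    return o
E
cat > m2.py <<'E'
from h import *
T=snapshot('top');S=snapshot('side')
for (a,b) in [((210,316),(378,308)),((267,317),(379,271)),((220,235),(297,293)),((274,234),(303,266))]:
    mt=graymask(T,a);ms=graymask(S,b);print(a,mt.sum(),ms.sum())
    for k in H:
        x,i,j=fit(T,S,mt,ms,back(T,a,.05),k);print('  ',k,x.round(4),round(i,3),round(j,3))
for n,p,roi in(('T',T,(320,225,510,310)),('S',S,(300,180,375,255))):
    for t,c,ar in discs(p,roi): print(n,t,c.round(1),ar,back(p,c,.015).round(4))
E
python3 m2.py
```

```text
(210, 316) 623.0 545.0
   1 [0.4445 0.1646] 0.477 0.867
   2 [0.4443 0.1652] 0.493 0.806
   3 [0.4442 0.164 ] 0.505 0.718
   4 [0.444  0.1631] 0.513 0.626
(267, 317) 740.0 593.0
   1 [0.443  0.0693] 0.434 0.803
   2 [0.4431 0.0706] 0.446 0.872
   3 [0.4433 0.072 ] 0.474 0.908
   4 [0.4431 0.0716] 0.491 0.832
(220, 235) 735.0 1891.0
   1 [0.5786 0.1529] 0.512 0.272
   2 [0.5786 0.1529] 0.521 0.3
   3 [0.5778 0.1535] 0.569 0.339
   4 [0.5778 0.1525] 0.605 0.389
(274, 234) 795.0 1464.0
   1 [0.5806 0.0639] 0.408 0.307
   2 [0.5808 0.0635] 0.414 0.32
   3 [0.5794 0.0634] 0.431 0.311
   4 [0.5786 0.0619] 0.438 0.282
T 110 [356.4 259.2] 1011.4375 [ 0.5396 -0.0776]
T 110 [354.4 258.1] 484.75 [ 0.5416 -0.0743]
T 110 [440.1 273. ] 1464.6875 [ 0.5157 -0.2195]
T 110 [390.3 264.3] 488.0625 [ 0.5308 -0.1351]
T 110 [426.5 270.5] 484.6875 [ 0.5201 -0.1964]
T 110 [462.7 276.6] 490.5 [ 0.5094 -0.2576]
T 110 [422.3 303.7] 1979.3125 [ 0.464  -0.1874]
T 130 [339.2 255.9] 341.0 [ 0.5454 -0.0484]
T 130 [372.3 261.5] 484.5625 [ 0.5357 -0.1047]
T 130 [354.4 258.1] 456.75 [ 0.5416 -0.0743]
T 130 [408.3 267.5
[... 1180 characters left out ...]
111 -0.2643]
S 130 [346.6 202.4] 82.875 [ 0.5158 -0.2331]
S 130 [343.4 208.3] 96.6875 [ 0.5217 -0.2027]
S 130 [340.4 214.5] 99.25 [ 0.5267 -0.1716]
S 130 [336.9 221. ] 116.3125 [ 0.5324 -0.1408]
S 130 [333.7 227.9] 120.8125 [ 0.5372 -0.1099]
S 130 [329.7 235.1] 137.4375 [ 0.5433 -0.0794]
S 130 [326.  244.1] 228.0625 [ 0.5479 -0.0432]
S 150 [349.2 196.7] 76.0625 [ 0.5111 -0.2644]
S 150 [346.5 202.4] 71.875 [ 0.516  -0.2332]
S 150 [343.3 208.2] 90.125 [ 0.5218 -0.2028]
S 150 [340.4 214.5] 85.9375 [ 0.5266 -0.1716]
S 150 [336.9 221.1] 108.1875 [ 0.5323 -0.1407]
S 150 [333.7 227.9] 106.4375 [ 0.5372 -0.11  ]
S 150 [329.7 235.1] 129.9375 [ 0.5433 -0.0793]
S 150 [325.9 244.1] 212.0 [ 0.548 -0.043]
```

```bash
sed -i 's/g=((f.max(2)-f.min(2)<thr)&(f.max(2)>lo))/g=((f.max(2)-f.min(2)<.2*f.max(2)+4)\&(f.max(2)>lo))/' h.py; sed -i '/^for n,p,roi/,$d' m2.py
sed -i 's/print(a,mt.sum(),ms.sum())/print(a,mt.sum(),ms.sum());V[0][mt>0]=[0,0,255];V[1][ms>0]=[0,0,255]/; s/^for (a,b)/V=[T["frame"].copy()[:,:,::-1].copy(),S["frame"][:,:,::-1].copy()]\nfor (a,b)/' m2.py
echo 'cv2.imwrite("pics/masks.png",np.hstack([cv2.resize(V[0][190:350,120:310],None,fx=2,fy=2),cv2.resize(V[1][230:390,240:430],None,fx=2,fy=2)]))' >>m2.py
python3 m2.py
```

```text
(210, 316) 339.0 511.0
   1 [0.4437 0.1651] 0.823 0.838
   2 [0.4437 0.1651] 0.826 0.773
   3 [0.4438 0.1643] 0.787 0.69
   4 [0.4439 0.164 ] 0.734 0.616
(267, 317) 371.0 561.0
   1 [0.4428 0.0722] 0.883 0.773
   2 [0.4427 0.0723] 0.896 0.85
   3 [0.4429 0.072 ] 0.922 0.905
   4 [0.4428 0.0714] 0.924 0.819
(220, 235) 440.0 1094.0
   1 [0.5786 0.1533] 0.848 0.45
   2 [0.5787 0.1531] 0.862 0.499
   3 [0.5784 0.1528] 0.93 0.573
   4 [0.5775 0.1518] 0.93 0.654
(274, 234) 339.0 912.0
   1 [0.5806 0.0632] 0.884 0.48
   2 [0.5804 0.0632] 0.884 0.489
   3 [0.58   0.0631] 0.841 0.463
   4 [0.58   0.0632] 0.784 0.432
```

View pics/masks.png

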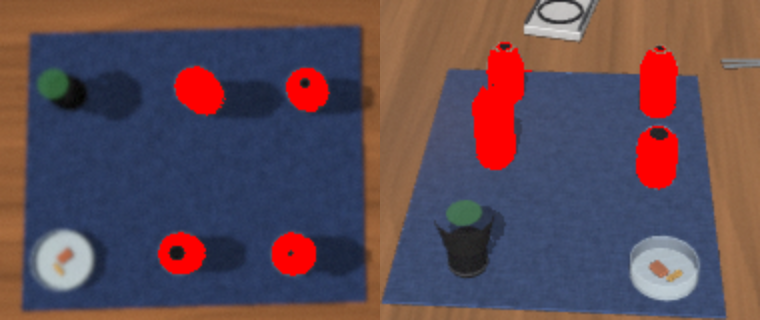

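Emit:
{"method": "play_rows", "body": {"gripper": [0,0,0,0,0], "travel": [[23,27,0],[47,54,0],[70,82,0],[94,109,0],[117,136,0]], "turn": [0.1,0.2,0.3,0.4,0.507]}}

```text
t: 1.62
tool_pos: [0.2685, -0.5206, 0.2229]
eef_rot: [2.93, 1.131, 0.0]
force: [0.3, 0.4, -0.3]
opening: 0.0878
```

Emit:
{"method": "play_rows", "body": {"gripper": [0,0,0,0,0], "travel": [[23,27,0],[47,54,0],[70,82,0],[94,109,0],[117,136,0]], "turn": [0.1,0.2,0.3,0.4,0.507]}}

```text
t: 2.03
tool_pos: [0.3855, -0.3846, 0.223]
eef_rot: [2.553, 1.83, 0.0]
force: [-0.6, -0.1, 0.4]
opening: 0.0879
```

Emit:
{"method": "play_rows", "body": {"gripper": [0,0,0,0,0], "travel": [[23,27,0],[47,54,0],[70,82,0],[94,109,0],[117,136,0]], "turn": [0.1,0.2,0.3,0.4,0.507]}}

```text
t: 2.45
tool_pos: [0.5025, -0.2487, 0.223]
eef_rot: [2.013, 2.411, 0.0]
force: [0.1, -0.5, -0.2]
opening: 0.0879
```

Emit:
{"method": "play_rows", "body": {"gripper": [0,0,0,0,0], "travel": [[-4,28,-6],[-8,56,-12],[-12,84,-18],[-16,111,-24],[-20,138,-28]], "turn": [0,0,0,0,0]}}

```text
t: 2.87
tool_pos: [0.481, -0.1108, 0.1943]
eef_rot: [-2.019, -2.407, 0.0]
force: [0.3, 0.2, 0.1]
opening: 0.088
```

Emit:
{"method": "play_rows", "body": {"gripper": [0,0,0,0,0], "travel": [[-4,28,-6],[-8,56,-12],[-12,84,-18],[-16,111,-24],[-20,138,-28]], "turn": [0,0,0,0,0]}}

```text
t: 3.28
tool_pos: [0.461, 0.0271, 0.1664]
eef_rot: [2.019, 2.407, -0.0]
force: [0.1, -0.0, -0.2]
opening: 0.088
```

Emit:
{"method": "play_rows", "body": {"gripper": [0,0,0,0,0], "travel": [[-4,28,-6],[-8,56,-12],[-11,84,-18],[-14,111,-24],[-18,138,-28]], "turn": [0,0,0,0,0]}}

```text
t: 3.7
tool_pos: [0.4433, 0.1651, 0.1384]
eef_rot: [2.019, 2.406, 0.0]
force: [0.6, 0.3, 0.5]
opening: 0.0881
```

Run:
```python
from h import *
s=read_state();print(s['tool_pos'],s['qpos'].round(2))
R=cv2.Rodrigues(s['eef_rot'])[0];print('jaw deg',np.degrees(np.arctan2(R[1,1],R[0,1])))
T=snapshot('top');S=snapshot('side')
cv2.imwrite('pics/a.png',np.hstack([T['frame'][170:420,90:340],S['frame'][150:400,240:490]])[:,:,::-1])
```

```text
[0.44331157 0.16511745 0.13840473] [ 0.09  0.33 -0.67  2.07  0.28  0.83 -0.57]
jaw deg 10.004653617368142
```

View pics/a.png

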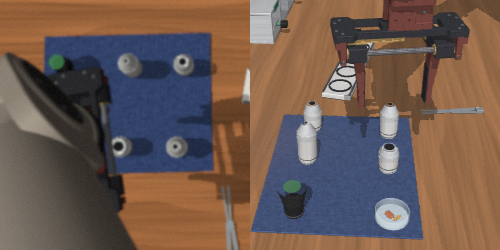

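Emit:
{"method": "play_rows", "body": {"gripper": [0,0,0,0,0], "travel": [[0,0,-30],[0,0,-60],[0,0,-90],[0,0,-115],[0,0,-127]], "turn": [0,0,0,0,0]}}

```text
t: 4.22
tool_pos: [0.4423, 0.1623, 0.0092]
eef_rot: [-2.019, -2.405, 0.005]
force: [0.2, -0.8, 0.1]
opening: 0.088
```

Emit:
{"method": "play_rows", "body": {"gripper": [0.3,0.5,0.6,0.7,0.8], "travel": [[0,0,0],[0,0,0],[0,0,0],[0,0,0],[0,0,0]], "turn": [0,0,0,0,0]}}

```text
t: 4.63
tool_pos: [0.4445, 0.1642, 0.0129]
eef_rot: [2.018, 2.406, 0.003]
force: [0.1, 0.1, 0.4]
opening: 0.0578
```

Emit:
{"method": "play_rows", "body": {"gripper": [1,1,1,1,1], "travel": [[0,0,0],[0,0,0],[0,0,0],[0,0,0],[0,0,0]], "turn": [0,0,0,0,0]}}

```text
t: 5.05
tool_pos: [0.4437, 0.164, 0.0118]
eef_rot: [2.019, 2.407, 0.0]
force: [0.7, -0.4, 2.2]
opening: 0.0318
```

Emit:
{"method": "play_rows", "body": {"gripper": [1,1,1,1,1], "travel": [[0,0,10],[0,0,35],[0,0,70],[0,0,105],[0,0,125]], "turn": [0,0,0,0,0]}}

```text
t: 5.47
tool_pos: [0.444, 0.1649, 0.1402]
eef_rot: [2.017, 2.407, 0.004]
force: [0.3, -0.3, -1.5]
opening: 0.0317
```

Emit:
{"method": "play_rows", "body": {"gripper": [1,1,1,1,1], "travel": [[2,-15,0],[6,-45,0],[11,-77,0],[16,-109,0],[22,-141,0]], "turn": [0,0,0,0,0]}}

```text
t: 5.88
tool_pos: [0.465, 0.0217, 0.1372]
eef_rot: [-2.018, -2.408, 0.0]
force: [-0.1, -0.7, -2.0]
opening: 0.0317
```

Emit:
{"method": "play_rows", "body": {"gripper": [1,1,1,1,1], "travel": [[5,-30,0],[10,-60,0],[14,-88,0],[18,-115,0],[22,-141,0]], "turn": [0,0,0,0,0]}}

```text
t: 6.3
tool_pos: [0.4871, -0.1195, 0.1371]
eef_rot: [-2.019, -2.407, 0.0]
force: [0.3, 0.5, -0.9]
opening: 0.032
```

Emit:
{"method": "play_rows", "body": {"gripper": [1,1,1,1,1], "travel": [[6,-33,0],[12,-66,0],[17,-98,0],[21,-126,0],[23,-141,0]], "turn": [0,0,0,0,0]}}

```text
t: 6.72
tool_pos: [0.5099, -0.263, 0.1369]
eef_rot: [2.023, 2.403, -0.001]
force: [-0.2, -0.5, -1.5]
opening: 0.0316
```

Emit:
{"method": "play_rows", "body": {"gripper": [1,1,1,1,1], "travel": [[0,0,-15],[0,0,-40],[0,0,-65],[0,0,-80],[0,0,-85]], "turn": [0,0,0,0,0]}}

```text
t: 7.13
tool_pos: [0.5087, -0.2573, 0.0494]
eef_rot: [-2.014, -2.405, 0.001]
force: [-0.4, -0.1, -1.1]
opening: 0.0315
```

Run:
```python
from h import *
s=read_state();print(s['tool_pos'],s['opening'])
T=snapshot('top');S=snapshot('side')
cv2.imwrite('pics/b.png',np.hstack([cv2.resize(T['frame'][200:320,320:520],None,fx=2,fy=2),cv2.resize(S['frame'][140:260,280:480],None,fx=2,fy=2)])[:,:,::-1])
```

```text
[ 0.50866418 -0.25728714  0.04941703] 0.031472349549752116
```

View pics/b.png

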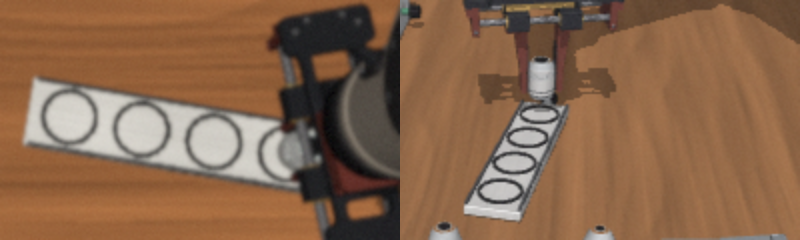

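Emit:
{"method": "play_rows", "body": {"gripper": [1,1,1,1,1], "travel": [[0,0,-10],[0,0,-18],[0,0,-24],[0,0,-27],[0,0,-28]], "turn": [0,0,0,0,0]}}

```text
t: 7.65
tool_pos: [0.5102, -0.2589, 0.0238]
eef_rot: [-2.018, -2.406, 0.001]
force: [-4.5, 0.7, 12.2]
opening: 0.0315
```

Emit:
{"method": "play_rows", "body": {"gripper": [1,1,0.5,0.2,0], "travel": [[0,0,0],[0,0,0],[0,0,0],[0,0,0],[0,0,0]], "turn": [0,0,0,0,0]}}

```text
t: 8.07
tool_pos: [0.5108, -0.2592, 0.0237]
eef_rot: [2.018, 2.407, 0.001]
force: [-0.2, 0.0, 0.1]
opening: 0.048
```

Emit:
{"method": "play_rows", "body": {"gripper": [0,0,0,0,0], "travel": [[0,0,0],[0,0,0],[0,0,20],[0,0,55],[0,0,95]], "turn": [0,0,0,0,0]}}

```text
t: 8.48
tool_pos: [0.5089, -0.2583, 0.1179]
eef_rot: [-2.016, -2.404, 0.001]
force: [0.7, -0.1, -1.1]
opening: 0.0811
```

Emit:
{"method": "play_rows", "body": {"gripper": [0,0,0,0,0], "travel": [[5,20,11],[12,55,11],[20,90,11],[28,126,11],[35,161,11]], "turn": [0,0,0,0,0]}}

```text
t: 8.9
tool_pos: [0.5458, -0.0965, 0.1301]
eef_rot: [2.019, 2.406, 0.001]
force: [0.4, -0.7, -0.1]
opening: 0.088
```

Emit:
{"method": "play_rows", "body": {"gripper": [0,0,0,0,0], "travel": [[8,38,11],[16,76,11],[25,115,11],[32,145,11],[35,160,11]], "turn": [0,0,0,0,0]}}

```text
t: 9.32
tool_pos: [0.5809, 0.0678, 0.1412]
eef_rot: [-2.012, -2.412, -0.005]
force: [-0.2, 0.2, -0.6]
opening: 0.0879
```

```bash
cat > chk.py <<'E'
import sys
from h import *
# args: k, approx x y, z0 [top|side|both]
T=snapshot('top');S=snapshot('side');s=read_state();print(s['tool_pos'].round(4),s['opening'])
for a in sys.argv[1:]:
    k,x,y,z=[float(v) for v in a.split(',')];k=int(k)
    for n,p in(('T',T),('S',S)):
        try:
            m=graymask(p,proj(p,[[x,y,z+.03]])[0],w=22)
            r=minimize(lambda q:-iou(p,m,q,k,z),[x,y],method='Nelder-Mead',options=dict(initial_simplex=[[x,y],[x+.006,y],[x,y+.006]],xatol=2e-4,fatol=1e-4));print(k,n,r.x.round(4),round(-r.fun,3))
        except Exception as e: print(k,n,e)
cv2.imwrite('pics/c.png',np.hstack([cv2.resize(T['frame'][180:360,120:520],None,fx=1,fy=1),cv2.resize(S['frame'][140:320,220:520],None,fx=1,fy=1)])[:,:,::-1])
E
python3 chk.py 1,.5103,-.258,.015 2,.5805,.0632,.003
```

```text
[0.5806 0.0664 0.1409] 0.0878325198790045
1 T [ 0.4978 -0.2429] 0.333
1 S [ 0.5095 -0.2427] 0.496
2 T [0.5955 0.0783] 0.19
2 S [0.5803 0.0726] 0.729
```

View pics/c.png

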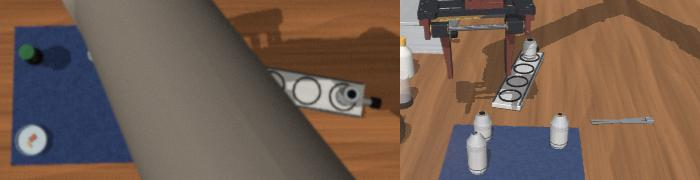

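Emit:
{"method": "play_rows", "body": {"gripper": [0,0,0,0,0], "travel": [[0,0,-25],[0,0,-60],[0,0,-95],[0,0,-118],[0,0,-129]], "turn": [0,0,0,0,0]}}

```text
t: 9.83
tool_pos: [0.5781, 0.0591, 0.0083]
eef_rot: [-2.02, -2.403, 0.008]
force: [-0.1, -0.2, 0.5]
opening: 0.0878
```

Emit:
{"method": "play_rows", "body": {"gripper": [0,0.4,0.6,0.7,0.8], "travel": [[0,0,0],[0,0,0],[0,0,0],[0,0,0],[0,0,0]], "turn": [0,0,0,0,0]}}

```text
t: 10.25
tool_pos: [0.5816, 0.062, 0.0132]
eef_rot: [2.018, 2.405, 0.003]
force: [1.5, 0.1, -0.2]
opening: 0.065
```

Emit:
{"method": "play_rows", "body": {"gripper": [1,1,1,1,1], "travel": [[0,0,0],[0,0,0],[0,0,0],[0,0,0],[0,0,0]], "turn": [0,0,0,0,0]}}

```text
t: 10.67
tool_pos: [0.5805, 0.062, 0.0117]
eef_rot: [2.019, 2.407, 0.0]
force: [0.3, -1.0, -0.1]
opening: 0.0317
```

Emit:
{"method": "play_rows", "body": {"gripper": [1,1,1,1,1], "travel": [[0,0,10],[0,0,35],[0,0,70],[0,0,105],[0,0,125]], "turn": [0,0,0,0,0]}}

```text
t: 11.08
tool_pos: [0.5816, 0.0626, 0.1407]
eef_rot: [2.017, 2.406, 0.004]
force: [0.9, 1.1, -1.3]
opening: 0.0317
```

Emit:
{"method": "play_rows", "body": {"gripper": [1,1,1,1,1], "travel": [[-3,-15,0],[-9,-40,0],[-16,-70,0],[-23,-100,0],[-30,-130,0]], "turn": [0,0,0,0,0]}}

```text
t: 11.5
tool_pos: [0.5497, -0.0691, 0.1372]
eef_rot: [-2.018, -2.408, 0.0]
force: [-0.2, -0.1, -1.8]
opening: 0.0314
```

Emit:
{"method": "play_rows", "body": {"gripper": [1,1,1,1,1], "travel": [[-7,-30,0],[-14,-60,0],[-21,-92,0],[-27,-118,0],[-30,-130,0]], "turn": [0,0,0,0,0]}}

```text
t: 11.92
tool_pos: [0.5187, -0.2025, 0.1368]
eef_rot: [2.025, 2.402, -0.003]
force: [0.4, -0.4, -1.1]
opening: 0.0316
```

Emit:
{"method": "play_rows", "body": {"gripper": [1,1,1,1,1], "travel": [[0,0,-15],[0,0,-40],[0,0,-65],[0,0,-80],[0,0,-85]], "turn": [0,0,0,0,0]}}

```text
t: 12.33
tool_pos: [0.5189, -0.1965, 0.0495]
eef_rot: [-2.015, -2.405, 0.001]
force: [-0.3, 0.1, -2.8]
opening: 0.0314
```

Emit:
{"method": "play_rows", "body": {"gripper": [1,1,1,1,1], "travel": [[0,0,-5],[0,0,-14],[0,0,-22],[0,0,-26],[0,0,-28]], "turn": [0,0,0,0,0]}}

```text
t: 12.75
tool_pos: [0.5204, -0.198, 0.0236]
eef_rot: [-2.019, -2.407, 0.001]
force: [-7.1, 2.1, 24.0]
opening: 0.0314
```

Emit:
{"method": "play_rows", "body": {"gripper": [1,1,0.5,0.2,0], "travel": [[0,0,1],[0,0,1],[0,0,1],[0,0,1],[0,0,1]], "turn": [0,0,0,0,0]}}

```text
t: 13.17
tool_pos: [0.5208, -0.1981, 0.025]
eef_rot: [2.019, 2.406, 0.001]
force: [-0.9, -0.2, 0.9]
opening: 0.0484
```

Emit:
{"method": "play_rows", "body": {"gripper": [0,0,0,0,0], "travel": [[0,0,0],[0,0,0],[0,0,20],[0,0,55],[0,0,95]], "turn": [0,0,0,0,0]}}

```text
t: 13.58
tool_pos: [0.5188, -0.1975, 0.119]
eef_rot: [-2.016, -2.404, 0.002]
force: [0.5, -0.4, -0.0]
opening: 0.0815
```

Emit:
{"method": "play_rows", "body": {"gripper": [0,0,0,0,0], "travel": [[-4,15,15],[-11,40,15],[-20,70,15],[-29,102,15],[-39,135,15]], "turn": [0,0,0,0,0]}}

```text
t: 14.0
tool_pos: [0.4811, -0.0622, 0.1349]
eef_rot: [2.02, 2.405, 0.0]
force: [0.6, 1.1, -0.2]
opening: 0.0882
```

Emit:
{"method": "play_rows", "body": {"gripper": [0,0,0,0,0], "travel": [[-9,33,15],[-18,66,15],[-28,98,15],[-35,123,15],[-39,135,15]], "turn": [0,0,0,0,0]}}

```text
t: 14.42
tool_pos: [0.4414, 0.0755, 0.1501]
eef_rot: [2.013, 2.411, 0.002]
force: [-0.2, -0.1, 0.5]
opening: 0.0878
```

Emit:
{"method": "play_rows", "body": {"gripper": [0,0,0,0,0], "travel": [[0,0,-10],[0,0,-35],[0,0,-55],[0,0,-65],[0,0,-65]], "turn": [0,0,0,0,0]}}

```text
t: 14.83
tool_pos: [0.4409, 0.0706, 0.0823]
eef_rot: [-2.018, -2.404, 0.006]
force: [-0.4, 0.3, 0.0]
opening: 0.0879
```

```bash
python3 chk.py 1,.5103,-.2585,.015 2,.5203,-.1975,.015 3,.4429,.072,.003
```

```text
[0.4426 0.0715 0.0845] 0.08804565215355621
1 T [ 0.4927 -0.2602] 0.316
1 S [ 0.5103 -0.2585] 0.0
2 T [ 0.5198 -0.1985] 0.26
2 S [ 0.4893 -0.1999] 0.196
3 T [0.4391 0.0911] 0.204
3 S [0.4432 0.07  ] 0.917
```

View pics/c.png

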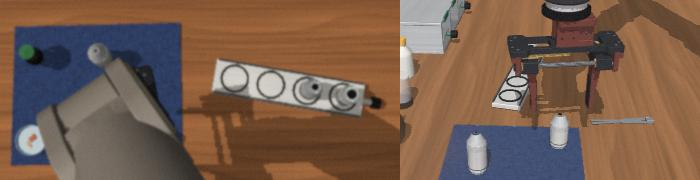

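Emit:
{"method": "play_rows", "body": {"gripper": [0,0,0,0,0], "travel": [[0,0,-15],[0,0,-40],[0,0,-58],[0,0,-67],[0,0,-68]], "turn": [0,0,0,0,0]}}

```text
t: 15.35
tool_pos: [0.4423, 0.0717, 0.0161]
eef_rot: [-2.019, -2.406, 0.001]
force: [-0.2, -0.1, -0.7]
opening: 0.0881
```

Emit:
{"method": "play_rows", "body": {"gripper": [0,0.4,0.6,0.7,0.8], "travel": [[0,0,0],[0,0,0],[0,0,0],[0,0,0],[0,0,0]], "turn": [0,0,0,0,0]}}

```text
t: 15.77
tool_pos: [0.443, 0.072, 0.0173]
eef_rot: [2.018, 2.406, 0.001]
force: [0.4, 0.1, -0.7]
opening: 0.0644
```

Emit:
{"method": "play_rows", "body": {"gripper": [1,1,1,1,1], "travel": [[0,0,0],[0,0,0],[0,0,0],[0,0,0],[0,0,0]], "turn": [0,0,0,0,0]}}

```text
t: 16.18
tool_pos: [0.4426, 0.072, 0.0167]
eef_rot: [2.019, 2.407, 0.0]
force: [0.1, 0.9, -0.5]
opening: 0.0316
```

Emit:
{"method": "play_rows", "body": {"gripper": [1,1,1,1,1], "travel": [[0,0,10],[0,0,35],[0,0,70],[0,0,105],[0,0,125]], "turn": [0,0,0,0,0]}}

```text
t: 16.6
tool_pos: [0.4431, 0.0727, 0.1451]
eef_rot: [2.017, 2.407, 0.003]
force: [-0.0, -0.3, -0.7]
opening: 0.0316
```

Emit:
{"method": "play_rows", "body": {"gripper": [1,1,1,1,1], "travel": [[4,-10,0],[13,-30,0],[23,-54,0],[33,-79,0],[44,-104,0]], "turn": [0,0,0,0,0]}}

```text
t: 17.02
tool_pos: [0.4857, -0.0338, 0.1409]
eef_rot: [-2.018, -2.407, 0.002]
force: [-0.1, 1.1, -2.5]
opening: 0.0316
```

Emit:
{"method": "play_rows", "body": {"gripper": [1,1,1,1,1], "travel": [[11,-25,0],[22,-51,0],[33,-76,0],[41,-95,0],[45,-104,0]], "turn": [0,0,0,0,0]}}

```text
t: 17.43
tool_pos: [0.5311, -0.1399, 0.1405]
eef_rot: [-2.023, -2.402, 0.003]
force: [0.4, -0.5, -1.5]
opening: 0.0318
```

Emit:
{"method": "play_rows", "body": {"gripper": [1,1,1,1,1], "travel": [[0,0,-15],[0,0,-40],[0,0,-65],[0,0,-80],[0,0,-85]], "turn": [0,0,0,0,0]}}

```text
t: 17.85
tool_pos: [0.5287, -0.1352, 0.0536]
eef_rot: [-2.014, -2.404, 0.004]
force: [-0.4, 1.0, -1.2]
opening: 0.0313
```

Emit:
{"method": "play_rows", "body": {"gripper": [1,1,1,1,1], "travel": [[0,0,-5],[0,0,-14],[0,0,-21],[0,0,-25],[0,0,-27]], "turn": [0,0,0,0,0]}}

```text
t: 18.27
tool_pos: [0.5314, -0.136, 0.0294]
eef_rot: [-2.019, -2.407, 0.0]
force: [0.5, -0.2, -1.6]
opening: 0.0316
```

Emit:
{"method": "play_rows", "body": {"gripper": [1,1,0.5,0.2,0], "travel": [[0,0,0],[0,0,0],[0,0,0],[0,0,0],[0,0,0]], "turn": [0,0,0,0,0]}}

```text
t: 18.68
tool_pos: [0.532, -0.1361, 0.0302]
eef_rot: [2.018, 2.406, 0.001]
force: [0.2, 1.1, 0.0]
opening: 0.0481
```

Emit:
{"method": "play_rows", "body": {"gripper": [0,0,0,0,0], "travel": [[0,0,0],[0,0,0],[0,0,20],[0,0,55],[0,0,95]], "turn": [0,0,0,0,0]}}

```text
t: 19.1
tool_pos: [0.5298, -0.1356, 0.1241]
eef_rot: [-2.016, -2.404, 0.002]
force: [1.2, -0.4, 0.5]
opening: 0.0814
```

Emit:
{"method": "play_rows", "body": {"gripper": [0,0,0,0,0], "travel": [[2,15,15],[7,43,15],[12,75,15],[17,109,15],[23,144,15]], "turn": [0,0,0,0,0]}}

```text
t: 19.52
tool_pos: [0.5545, 0.0087, 0.14]
eef_rot: [2.02, 2.405, -0.0]
force: [0.8, -0.8, -0.1]
opening: 0.0879
```

Emit:
{"method": "play_rows", "body": {"gripper": [0,0,0,0,0], "travel": [[6,35,15],[12,70,15],[17,105,15],[21,132,15],[23,144,15]], "turn": [0,0,0,0,0]}}

```text
t: 19.93
tool_pos: [0.5771, 0.1572, 0.1552]
eef_rot: [-2.012, -2.411, -0.004]
force: [-1.0, 0.4, -0.1]
opening: 0.0875
```

Emit:
{"method": "play_rows", "body": {"gripper": [0,0,0,0,0], "travel": [[0,0,-10],[0,0,-35],[0,0,-50],[0,0,-55],[0,0,-55]], "turn": [0,0,0,0,0]}}

```text
t: 20.35
tool_pos: [0.5763, 0.1491, 0.0976]
eef_rot: [-2.021, -2.404, 0.006]
force: [0.4, -0.1, 0.2]
opening: 0.0875
```

```bash
python3 chk.py 4,.5775,.152,.003
```

```text
[0.5778 0.1507 0.0999] 0.08781512374135934
4 T [0.5921 0.167 ] 0.241
4 S [0.5785 0.1497] 0.932
```

View pics/c.png

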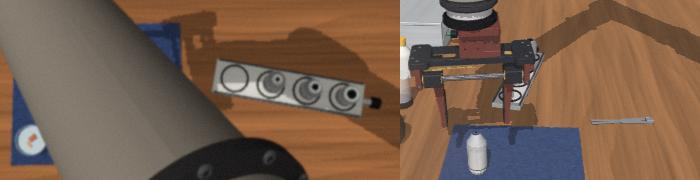

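Three objectives stand in their seats in the top view, and the gripper is above the fourth. I'll descend and grip it.

Emit:
{"method": "play_rows", "body": {"gripper": [0,0,0,0,0], "travel": [[0,0,-15],[0,0,-45],[0,0,-65],[0,0,-75],[0,0,-77]], "turn": [0,0,0,0,0]}}

```text
t: 20.87
tool_pos: [0.577, 0.1512, 0.0217]
eef_rot: [-2.019, -2.406, 0.002]
force: [0.5, -0.0, 0.5]
opening: 0.0881
```

Emit:
{"method": "play_rows", "body": {"gripper": [0,0.4,0.6,0.7,0.8], "travel": [[0,0,0],[0,0,0],[0,0,0],[0,0,0],[0,0,0]], "turn": [0,0,0,0,0]}}

```text
t: 21.28
tool_pos: [0.5781, 0.1521, 0.0236]
eef_rot: [2.018, 2.406, 0.002]
force: [0.7, 0.3, 0.5]
opening: 0.0648
```

Emit:
{"method": "play_rows", "body": {"gripper": [1,1,1,1,1], "travel": [[0,0,0],[0,0,0],[0,0,0],[0,0,0],[0,0,0]], "turn": [0,0,0,0,0]}}

```text
t: 21.7
tool_pos: [0.5776, 0.152, 0.0227]
eef_rot: [2.019, 2.407, 0.0]
force: [1.1, -0.0, -0.6]
opening: 0.0318
```

Emit:
{"method": "play_rows", "body": {"gripper": [1,1,1,1,1], "travel": [[0,0,10],[0,0,35],[0,0,70],[0,0,105],[0,0,125]], "turn": [0,0,0,0,0]}}

```text
t: 22.12
tool_pos: [0.5784, 0.1528, 0.1517]
eef_rot: [2.017, 2.406, 0.005]
force: [0.9, 0.4, -2.7]
opening: 0.0313
```

Emit:
{"method": "play_rows", "body": {"gripper": [1,1,1,1,1], "travel": [[-2,-11,0],[-5,-33,0],[-9,-59,0],[-13,-86,0],[-18,-113,0]], "turn": [0,0,0,0,0]}}

```text
t: 22.53
tool_pos: [0.5579, 0.0369, 0.1464]
eef_rot: [-2.018, -2.406, 0.003]
force: [0.3, 0.8, -3.3]
opening: 0.0315
```

Emit:
{"method": "play_rows", "body": {"gripper": [1,1,1,1,1], "travel": [[-4,-27,0],[-9,-55,0],[-13,-83,0],[-16,-104,0],[-18,-114,0]], "turn": [0,0,0,0,0]}}

```text
t: 22.95
tool_pos: [0.5393, -0.0797, 0.1463]
eef_rot: [-2.024, -2.401, 0.005]
force: [0.9, -0.3, -2.9]
opening: 0.0317
```

Emit:
{"method": "play_rows", "body": {"gripper": [1,1,1,1,1], "travel": [[0,0,-15],[0,0,-40],[0,0,-65],[0,0,-80],[0,0,-85]], "turn": [0,0,0,0,0]}}

```text
t: 23.37
tool_pos: [0.5388, -0.0744, 0.0596]
eef_rot: [-2.015, -2.404, 0.004]
force: [-0.2, -0.9, -2.4]
opening: 0.0317
```

Emit:
{"method": "play_rows", "body": {"gripper": [1,1,1,1,1], "travel": [[0,0,-5],[0,0,-14],[0,0,-21],[0,0,-25],[0,0,-27.5]], "turn": [0,0,0,0,0]}}

```text
t: 23.78
tool_pos: [0.5415, -0.075, 0.0349]
eef_rot: [2.019, 2.407, 0.0]
force: [-0.2, 0.0, -1.8]
opening: 0.0316
```

Emit:
{"method": "play_rows", "body": {"gripper": [1,1,0.5,0.2,0], "travel": [[0,0,0],[0,0,0],[0,0,0],[0,0,0],[0,0,0]], "turn": [0,0,0,0,0]}}

```text
t: 24.2
tool_pos: [0.542, -0.075, 0.0357]
eef_rot: [2.018, 2.406, 0.001]
force: [-0.1, 0.1, 0.7]
opening: 0.0481
```

Emit:
{"method": "play_rows", "body": {"gripper": [0,0,0,0,0], "travel": [[0,0,0],[0,0,0],[0,0,20],[0,0,55],[0,0,95]], "turn": [0,0,0,0,0]}}

```text
t: 24.62
tool_pos: [0.5398, -0.0748, 0.1297]
eef_rot: [-2.016, -2.404, 0.003]
force: [0.5, -0.4, 0.1]
opening: 0.0814
```

Emit:
{"method": "play_rows", "body": {"gripper": [0,0,0,0,0], "travel": [[0,0,35],[0,20,60],[0,55,60],[0,90,60],[0,125,60]], "turn": [0,0,0,0,0]}}

```text
t: 25.03
tool_pos: [0.5417, 0.0509, 0.1911]
eef_rot: [2.02, 2.404, 0.001]
force: [0.8, 0.0, 0.0]
opening: 0.0879
```

Emit:
{"method": "play_rows", "body": {"gripper": [0,0,0,0,0], "travel": [[0,35,0],[0,70,0],[0,105,0],[0,140,0],[0,170,0]], "turn": [0,0,0,0,0]}}

```text
t: 25.45
tool_pos: [0.5409, 0.2226, 0.1904]
eef_rot: [-2.017, -2.408, -0.001]
force: [0.4, 0.3, 0.8]
opening: 0.0881
```

```bash
python3 chk.py 1,.5103,-.258,.015  2,.5203,-.1975,.015 3,.5313,-.136,.015 4,.5415,-.075,.015
```

```text
[0.5399 0.2268 0.1908] 0.0879515421815493
1 T [ 0.4974 -0.2429] 0.329
1 S [ 0.5329 -0.2963] 0.316
2 T [ 0.516  -0.2136] 0.263
2 S [ 0.5341 -0.1604] 0.623
3 T [ 0.5288 -0.1499] 0.278
3 S [ 0.536  -0.1123] 0.563
4 T [ 0.54  -0.087] 0.288
4 S [ 0.5407 -0.0746] 0.527
```

View pics/c.png

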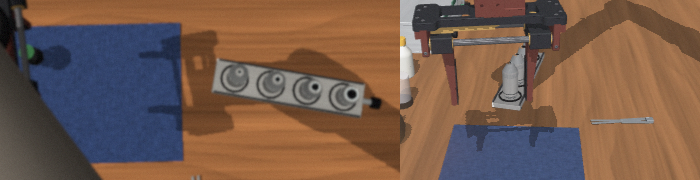

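Run:
```python
from h import *
o=[];a=np.linspace(0,2*np.pi,60)
ST={1:(.5099,-.2585),2:(.5206,-.1974),3:(.5313,-.1362),4:(.5421,-.075)}
for n,(x0,y0,x1,y1) in(('top',(325,230,495,300)),('side',(290,170,390,260))):
    p=snapshot(n);f=5 if n=='side' else 4;im=cv2.resize(p['frame'][y0:y1,x0:x1],None,fx=f,fy=f,interpolation=cv2.INTER_CUBIC)[:,:,::-1].copy()
    for k,(x,y) in ST.items():
        h=H[k]
        for z,r,c in((.018,.021,(255,160,0)),(.015+h[1],.016,(0,255,0)),(.015+h[0],h[2],(0,0,255))):
            q=proj(p,np.c_[x+r*np.cos(a),y+r*np.sin(a),0*a+z]);cv2.polylines(im,[np.int32((q-[x0,y0]+.5)*f)],True,c,1)
    o.append(im)
w=max(i.shape[1] for i in o);o=[cv2.copyMakeBorder(i,0,0,0,w-i.shape[1],0) for i in o]
im=np.vstack(o);cv2.imwrite('pics/f.png',im[:600]);print(im.shape)
cv2.imwrite('pics/f.png',cv2.resize(im,None,fx=.8,fy=.8))
```

```text
(730, 680, 3)
```

View pics/f.png

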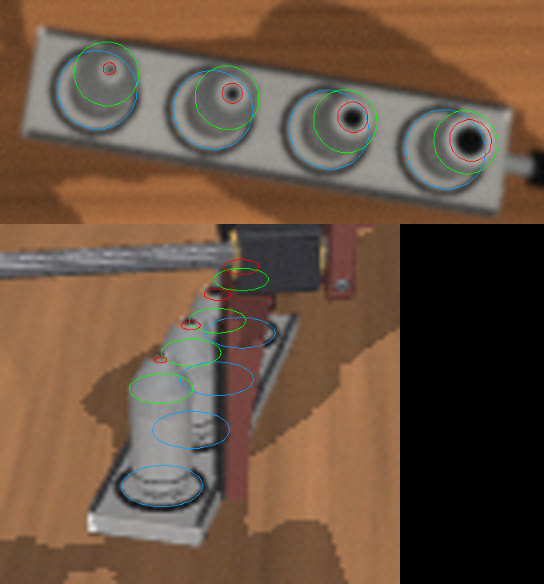

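```bash
python3 -c "
from station import *
print(hand_in())"
```

```text
the job is handed in; nothing more can be done
None
```

I put the four objectives on the slide one at a time, the shortest next to the pull knob and the longest at the far end. I then moved the gripper clear and handed the job in at about 26 s of the 115 s allowed.

- **Placement:** In the last top picture, each objective stands upright inside its own rim. The lens and barrel positions match where they should be to about 2 mm.
- **Side view:** Seat 4's objective is in full view and upright. The others are partly hidden by each other and the gripper, so for them I relied on the top view.
- **Failed check:** The automatic silhouette fit did not work on the slide, because grey metal on grey aluminium in the gripper's shadow could not be separated. I drew the expected outlines on the pictures and compared them by eye instead.
- **Camera disagreement:** The two cameras differed by 2 to 7 mm on the seat positions. I aimed mostly by the top camera, and the rims in the picture agree with that.
- **Forces and other items:** The hardest press I saw was 24 N, when setting down objective 2. No planned move came near the dish or the eyepiece, but I did not measure their positions again at the end.

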